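# Strip the sprayer filter: sort its loose parts, then take off the quick-turn cap

## Task

The sprayer's filter is being stripped for cleaning: first put the loose strainer into the long tray and the loose nozzle holder into the square box, each with its like, and leave the potatoes and other things on the bench where they are. Then take the filter's cap by its knob and feel which way it unlocks (the wrong way it soon comes up against a stop), and turn it 60 to 90 degrees from its locked position the way it goes, leaving it on its seat. Then lift it straight up about a hand's width above the filter and finish there, still holding it level in the gripper.

Things in the scene. Friction and masses are not known exactly. Their poses are not given: they have to be found in the camera images.
- filter: the sprayer's line filter, fixed upright on a 100 x 110 mm steel base plate: a black round housing 72 mm across, its top (the cap's seat, with a lip 4 mm high that centres the cap) 95 mm above its origin (centre of the base plate's underside); z up. Pipe stubs run out 80 mm along its own +y and -y, at most 70 mm high
- filter_seat (a point): centre of the seat, on the filter's axis, 95 mm above the table; the cap's lower rim rests there. The wrong way the cap hits a hard stop within 8 to 20 degrees and fingers then slip round the knob; the right way it turns easily, is clear of its catches from 40 degrees on, and can be lifted straight off between 50 and 100 degrees
- cap: aluminium quick-turn cap on the filter, 62 mm across, 55 mm tall with its knob, about 0.3 kg; origin at the centre of its lower rim, z up; locked at first, its x then along the filter's x. Turned about the vertical it comes free one way only; which way (clockwise or anticlockwise) differs from filter to filter and cannot be seen. It has 1 to 2 mm of play sideways and upwards
- cap_knob (a point): middle of the round knob on top of the cap, on the cap's axis, 40 mm above its lower rim (135 mm above the table when seated). The knob is an upright cylinder 32 mm across, from 14 mm below to 14 mm above this point, on the cap's 26 mm tall, 62 mm wide round part. A small dark mark on the rim shows the cap's x
- strainer: loose strainer cartridge to be sorted: a steel cylinder 24 mm across with a square grey collar 28 x 28 mm, 10 mm thick, at each end, 86 mm long in all, lying along its own x; origin below its middle, on its underside; 60 g
- nozzle: loose nozzle holder to be sorted: a grey block 32 x 32 mm, 30 mm tall, faces square to its own x and y, with a barrel 20 mm across on top, 51 mm tall in all, standing upright; origin at the centre of its underside; 50 g
- tray: long shallow plywood tray for strainers, fixed, 240 (own x) x 150 (own y) x 40 mm tall, walls and floor 6 mm; origin at the centre of its underside. A strainer already lies in it along x, some 50 mm towards its +y wall
- tray_free (a point): free spot on the floor of the tray, 15 mm from its centre towards its -y wall
- deepbox: square, deeper plywood box for nozzle holders, fixed, 150 x 150 x 65 mm tall, walls and floor 6 mm; origin at the centre of its underside. A nozzle holder already stands in it, some 45 mm towards its +y wall
- deepbox_free (a point): free spot on the floor of the square box, 20 mm from its centre towards its -y wall
- potato0: loose potato, about 75 x 45 x 44 mm, lying between the filter and the robot; to be left alone
- potato1: loose potato, like the first, on the left; to be left alone
- potato2: loose potato, like the first, on the right; to be left alone
- brush: hand brush lying on the left at the back; to be left alone
- bottle: closed plastic bottle, 64 mm across and 160 mm tall, standing at the back on the right; to be left alone
- screwdriver: screwdriver lying across behind the filter; to be left alone
Things that resemble listed ones, but are neither listed nor needed, are in the scene too. What is meant by the filter is not blue, orange or pink, and is the larger of those in its own colour.

How it is judged:
By the outcome, as a careful person would: the job done as asked, in the order asked, and still so for the second after the job is handed in, while the arm keeps its last pose, push and grip.
It also fails if it takes over 72 s, if anything falls off the work surface, if the arm or the gripper's body presses on something with over 40 N, if the wrist force passes 120 N, or if a joint passes its speed limit or range.

## Robot

A 6-joint arm with a two-finger parallel gripper is mounted at the origin on the work surface. World frame = base frame: x ahead of the robot, y to its left, z up, the work surface at z = 0. Lengths are in mm, angles in degrees, forces in N, time in s.
With the tool pointing down it reaches from about 300 to 850 mm from the base axis. Payload 4.2 kg.
Tool frame: the origin (TCP) lies between the finger pads; the fingertips stand 14 mm ahead of it and the grasp point (between the pads) lies 5 mm behind it (env.finger_overhang is the distance from the TCP to the fingertips, in mm); z points along the fingers, y is the line along which they close (so a half turn about z gives the same grasp; the last joint's range is limited). The gripper opens to 91 mm and grips with 3 to 60 N. Pads are 32 mm wide; open, the fingers measure 118 mm over their backs; the gripper's body (76 mm by 178 mm) begins 60 mm behind the grasp point.
Start: joints at [71.161, 18.312, 89.639, -0, 72.044, -1.146], TCP at [174.753, 547.817, 227.976] pointing down, gripper open.
Joint ranges: [-177.97, 177.97], [-48.28, 115.42], [12.27, 149.76], [-77.06, 257.06], [2.81, 150.46], [-146.56, 146.56]. Speed limits (degrees/s): [147.25, 147.25, 180, 180, 180, 180].

## Interface

Orientations are given as [roll, pitch, yaw] about the fixed x, y, z axes, in that order (R = Rz(yaw) Ry(pitch) Rx(roll)).
In Python, from workcell import status, cams, env, finder gives the robot as it stands.
- The arm moves only by the tool apply_moves, never from a script. Its argument "increments" is a list of rows, each a list of 7 numbers: the opening, from -1 (shut) to 1 (fully open), then the shift along the world's x, y, z in m, then the turn, a rotation vector about the world's x, y, z in degrees. In form: [[gripper, x, y, z, ax, ay, az], ...]. A call has 1 to 5 rows; each row shifts and turns the commanded pose from where the row before left it; what a row does not reach is not made up. A row lasts 1/12 s, in which the tool goes at most 41.7 mm and 7.16 degrees, less where a joint would pass 70% of its speed; a pose out of reach is approached as far as the arm can. A call with a gripper value outside its range is refused whole. The fingers move at their own pace and stop on an object; "newtons" is the grip in N (left out, the last holds). Time passes only in rows, so rows that do not move let the fingers close. It gives the time, the measured TCP pose, the force, the opening and the grip force at its end, in the units of the state.
- status.state(): the state, without advancing time (a new reading comes with each control period).
- cams.grab_frame(name): name is "side" or "top" or "wrist"; returns a dict with "color" (480x640x3 uint8, red, green, blue), "intrinsics" (3x3 intrinsics, pixels), "k1" (the pictures are not rectified: a ray, as slopes to the right and down, at radius r is drawn at 1 + k1 r^2 times it, then the intrinsics apply), "R" (3x3) and "t" (3): a world point X has camera coordinates R X + t. Camera axes: x right, y down, z forward; pixel columns grow to the right and rows downward; lengths in mm; the calibration is good to about 2 mm. A picture is of the moment at which its call begins. There is no depth.
- env.job_done(): hands the job in; it is judged then, once.
Trained networks look in the newest picture that a camera, given by its name, has taken for a name from the list of things; names that differ only in an ending like _2 or _b are one class to them, and where a whole thing is asked for, a point or a joint stands for the part that bears it (a point fixed in the world has none). Each returns a list of dicts, best first, with "score" (0 to 1); they miss things now and then, are a little off and sometimes report something else, mostly with a low value. They report only what shows in the picture. A call takes as long as a camera call. They do not tell look-alikes from the thing itself.
- finder.boxes_of(query, camera): "rect" ([left, top, width, height] in pixels, round what is visible of it).
- finder.trace(query, camera): "pixels" (480x640 bool, what is visible of it) and "rect" ([left, top, width, height] in pixels, round what is visible of it).
The state is a dict: "time_s": time; "qpos": joint angles; "qvel": joint speeds; "effort": joint torques, N m; "ee_pos": TCP position; "ee_rot": TCP orientation; "force": force on the tool from outside, world axes, zero at the start; "torque": the same for the moment, N m; "gripper_width": finger opening in mm; "gripper_force": force on a finger pad.
Only numpy, scipy, OpenCV 4.12 (cv2) and the standard library are available. Lean on these libraries where they do the work, as an engineer would, in place of code of your own. Each camera call takes 0.05 s, during which the arm holds its last target. There are 200 camera calls.

## Working session

There is one attempt and no reset: what is moved stays moved. The work goes in short steps, Python scripts to look and compute and a tool call to move; the robot and the scene stay as the last step left them, time stands still between calls to the robot, and variables do not carry over. Pictures are saved under pics/ and viewed, at most 10 in all, crops included, and the job is handed in when it is done.

Besides the shell and the picture viewer there is one more tool, called as name([rows], argument=value, ...), one row to a line, values as JSON. apply_moves: Moves the arm, as the interface text tells. Its arguments: {"type":"object","properties":{"increments":{"type":"array","items":{"type":"array","items":{"type":"number"}}},"newtons":{"type":"number"}},"required":["increments"]}

```bash
ls; mkdir -p pics; cat > h.py <<'E'
import numpy as np, cv2
from workcell import status, cams, env, finder
def ray(f,u,v):
    K=np.array(f["intrinsics"],float);R=np.array(f["R"]);t=np.array(f["t"])
    p=cv2.undistortPoints(np.array([[[u,v]]],float),K,np.array([f["k1"],0,0,0,0.]))[0,0]
    return -R.T@t, R.T@np.array([p[0],p[1],1])
def at(f,u,v,z):
    c,d=ray(f,u,v); return (c+d*(z-c[2])/d[2]).round(1)
def px(f,X):
    K=np.array(f["intrinsics"],float);R=np.array(f["R"],float);t=np.array(f["t"],float)
    return cv2.projectPoints(np.array([X],float),cv2.Rodrigues(R)[0],t,K,np.array([f["k1"],0,0,0,0.]))[0][0,0].round(1)
E
python3 - <<'E'
from h import *
fs={}
for n in ("top","side"):
    f=fs[n]=cams.grab_frame(n); cv2.imwrite(f"pics/{n}0.png",f["color"][:,:,::-1])
    print(n, "campos",(-np.array(f["R"]).T@np.array(f["t"])).round())
    for q in ("filter","cap","cap_knob","strainer","nozzle","tray","deepbox","potato0","brush","bottle","screwdriver"):
        for b in finder.boxes_of(q,n):
            l,t,w,h=b["rect"]; print(q,round(b["score"],2),[round(x) for x in b["rect"]],at(f,l+w/2,t+h/2,15)[:2])
print(status.state())
E
```

```text
pics
top campos [ 263.  -10. 1374.]
filter 0.77 [308, 199, 64, 46] [586.1 -53.2]
filter 0.74 [470, 155, 40, 34] [ 712.4 -421.4]
filter 0.65 [142, 343, 71, 55] [235.8 323.6]
filter 0.64 [218, 304, 51, 36] [348.8 171.8]
filter 0.61 [435, 324, 68, 51] [ 285.8 -348.8]
cap 0.98 [325, 193, 29, 34] [616.4 -51.8]
cap 0.74 [350, 271, 34, 29] [ 433.3 -115.1]
cap 0.33 [218, 188, 24, 27] [637.6 213.5]
cap 0.3 [436, 204, 82, 79] [ 532.3 -380. ]
cap_knob 0.95 [327, 194, 25, 27] [620.7 -51.3]
strainer 0.63 [349, 272, 36, 28] [ 431.7 -114. ]
nozzle 0.49 [252, 254, 15, 23] [482.5 138.2]
tray 0.61 [440, 203, 78, 81] [ 533.4 -384.5]
tray 0.56 [134, 206, 78, 108] [492.8 343.8]
deepbox 0.83 [443, 207, 75, 74] [ 532.1 -386.5]
deepbox 0.75 [322, 194, 30, 31] [617.5 -45.4]
deepbox 0.28 [324, 121, 12, 62] [763.3 -28.2]
potato0 0.93 [218, 187, 26, 28] [639.5 209.6]
potato0 0.8 [397, 188, 21, 27] [ 636.8 -215.2]
potato0 0.68 [304, 270, 26, 34] [430.7   2.7]
potato0 0.61 [349, 273, 37, 27] [ 430.3 -116. ]
brush 0.89 [195, 135, 72, 55] [736.4 212.9]
bottle 0.8 [382, 127, 33, 42] [ 772.7 -197.2]
bottle 0.21 [441,
[... 1058 characters left out ...]
3, 59, 26] [765.2 -21.8]
{'time_s': 1.2, 'qpos': array([ 7.11617778e+01,  1.83109689e+01,  8.96394609e+01,  6.90371675e-04,
        7.20449372e+01, -1.14679801e+00]), 'qvel': array([ 0.01045362, -0.06136134,  0.00134154,  0.04468215, -0.02325307,
        0.03539915]), 'effort': array([-4.85851942e-04, -4.12362134e+01, -2.32228714e+01,  7.26945209e-02,
        3.76369839e-02, -9.87992621e-06]), 'ee_pos': array([174.74276376, 547.80972382, 227.98213925]), 'ee_rot': array([ 1.79995355e+02, -5.63909367e-04,  1.62308363e+02]), 'force': array([ 0.22984177, -0.17113307,  0.53580122]), 'torque': array([ 0.03883049, -0.00187683, -0.02548204]), 'gripper_force': 0.0, 'gripper_width': 91.22930108908186}
```

View pics/top0.png

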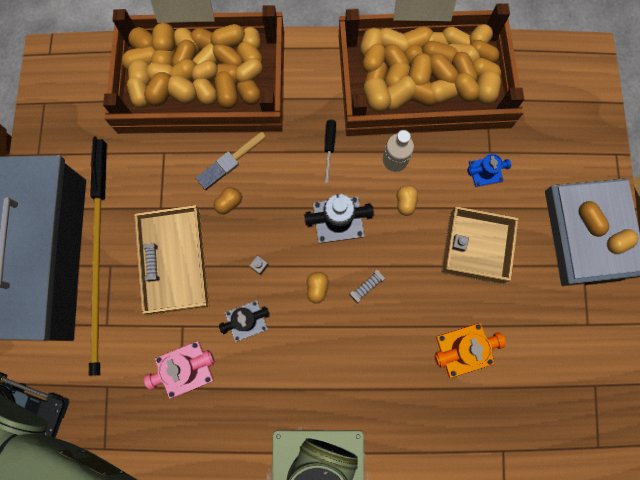

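View pics/side0.png

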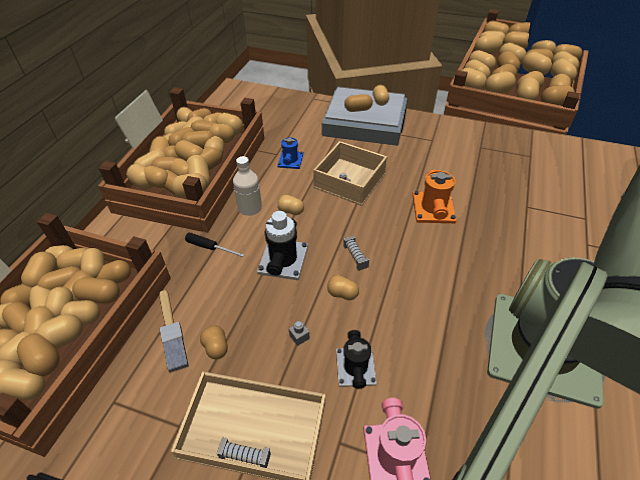

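Top picture: the look-alike filters are blue (489,168), orange (472,348), pink (180,370) and small black (245,319). The larger black one with the aluminium cap is at (340,213), so I choose that. The loose strainer is at (368,286), the nozzle at (258,265), the tray at (171,260) and the box at (481,245). The side picture agrees.

```bash
cat > m.py <<'E'
from h import *
def tr(n,q,f,zs,near=None,draw=None):
    for b in finder.trace(q,n):
        m=b["pixels"].astype(np.uint8)
        c,_=max(((c,cv2.contourArea(c)) for c in cv2.findContours(m,0,2)[0]),key=lambda a:a[1])
        cen=c[:,0].mean(0)
        if near is not None and np.hypot(*(cen-near))>20: continue
        for z in zs:
            P=np.array([at(f,u,v,z)[:2] for u,v in c[:,0]],np.float32)
            (x,y),(w,h),a=cv2.minAreaRect(P)
            print(n,q,round(b["score"],2),"z",z,"c",round(x,1),round(y,1),"size",round(w),round(h),"ang",round(a,1))
        if draw is not None: cv2.drawContours(draw,[c],-1,(0,0,255),1)
        return
    print(n,q,"none")
E
python3 - <<'E'
from m import *
N={"top":dict(strainer=(368,286),nozzle=(258,265),tray=(171,260),deepbox=(480,245),cap_knob=(339,207),filter=(340,215),cap=(340,210),potato0=(317,287)),
 "side":dict(strainer=(356,252),nozzle=(299,332),cap_knob=(279,222),cap=(279,228))}
Z=dict(strainer=(14,),nozzle=(15,30),tray=(0,40),deepbox=(0,65),cap_knob=(149,),filter=(0,40),cap=(121,),potato0=(20,))
for n in N:
    f=cams.grab_frame(n); im=f["color"][:,:,::-1].copy(); d=im.copy()
    for q,p in N[n].items(): tr(n,q,f,Z[q],np.array(p),d)
    if n=="top":
        big=cv2.resize(im[170:310,240:400],None,fx=5,fy=5,interpolation=2)[:600]
        cv2.imwrite("pics/c1.png",cv2.resize(im[180:310,240:400],(736,598),interpolation=2))
E
```

```text
top strainer 0.88 z 14 c 432.6 -113.2 size 27 89 ang 41.0
top nozzle 0.74 z 15 c 482.8 141.1 size 36 33 ang 52.3
top nozzle 0.74 z 30 c 480.4 139.4 size 35 32 ang 52.1
top tray none
top deepbox 0.75 z 0 c 532.8 -390.2 size 169 170 ang 79.4
top deepbox 0.75 z 65 c 520.0 -372.2 size 161 162 ang 79.4
top cap_knob 0.83 z 149 c 584.4 -46.2 size 56 65 ang 90.0
top filter 0.95 z 0 c 595.6 -51.2 size 101 164 ang 5.9
top filter 0.95 z 40 c 585.9 -50.1 size 98 159 ang 5.9
top cap 0.87 z 121 c 590.7 -47.1 size 58 64 ang 90.0
top potato0 0.92 z 20 c 427.5 3.5 size 70 49 ang 0.0
side strainer 0.91 z 14 c 432.3 -113.7 size 36 106 ang 40.1
side nozzle 0.64 z 15 c 484.0 139.5 size 40 47 ang 55.3
side nozzle 0.64 z 30 c 480.1 147.9 size 39 46 ang 55.2
side cap_knob 0.7 z 149 c 579.2 -18.4 size 61 89 ang 18.6
side cap 0.84 z 121 c 592.1 -43.2 size 64 93 ang 18.7
```

View pics/c1.png

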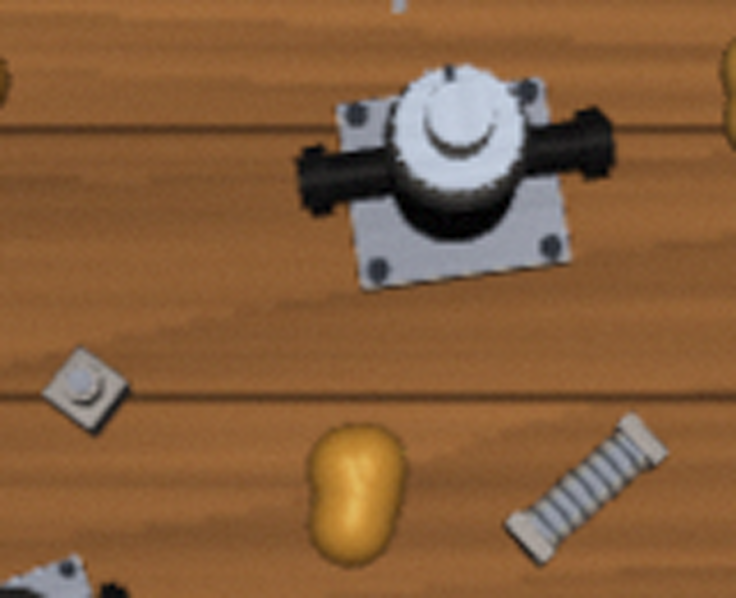

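The close crop confirms the choice: black housing, bare aluminium cap, knob centre near px (340,205), mark on the far side at (337,196). The loose strainer axis runs at about -49°. I'm moving over the strainer now.

apply_moves([
  [1,0.0129,-0.033,0,0,0,-1.57],
  [1,0.0129,-0.033,0,0,0,-1.57],
  [1,0.0129,-0.033,0,0,0,-1.57],
  [1,0.0129,-0.033,0,0,0,-1.57],
  [1,0.0129,-0.033,0,0,0,-1.57],
], newtons=20)

```text
time_s: 2.32
ee_pos: [239.5, 381.3, 228.0]
ee_rot: [180.0, 0.0, 154.4]
force: [0.2, -0.3, 0.4]
gripper_width: 91.1
gripper_force: 0.0
```

apply_moves([
  [1,0.0129,-0.033,0,0,0,-1.57],
  [1,0.0129,-0.033,0,0,0,-1.57],
  [1,0.0129,-0.033,0,0,0,-1.57],
  [1,0.0129,-0.033,0,0,0,-1.57],
  [1,0.0129,-0.033,0,0,0,-1.57],
])

```text
time_s: 2.73
ee_pos: [304.0, 216.3, 228.2]
ee_rot: [179.9, 0.0, 146.6]
force: [1.5, -0.1, -0.2]
gripper_width: 91.4
gripper_force: 0.0
```

apply_moves([
  [1,0.0129,-0.033,0,0,0,-1.57],
  [1,0.0129,-0.033,0,0,0,-1.57],
  [1,0.0129,-0.033,0,0,0,-1.57],
  [1,0.0129,-0.033,0,0,0,-1.57],
  [1,0.0129,-0.033,0,0,0,-1.57],
])

```text
time_s: 3.15
ee_pos: [368.5, 51.1, 228.3]
ee_rot: [179.9, 0.0, 138.7]
force: [1.0, 0.7, 0.0]
gripper_width: 91.2
gripper_force: 0.0
```

apply_moves([
  [1,0.0129,-0.033,0,0,0,-1.57],
  [1,0.0129,-0.033,0,0,0,-1.57],
  [1,0.0129,-0.033,0,0,0,-1.57],
  [1,0.0129,-0.033,0,0,0,-1.57],
  [1,0.0129,-0.033,0,0,0,-1.57],
])

```text
time_s: 3.57
ee_pos: [433.1, -114.1, 228.2]
ee_rot: [180.0, 0.0, 130.8]
force: [0.1, 0.9, -0.0]
gripper_width: 91.2
gripper_force: 0.0
```

```bash
cat > fit.py <<'E'
from h import *
from scipy.optimize import minimize
def sil(f,p,L,W,H):
    x,y,a=p; c,s=np.cos(np.radians(a)),np.sin(np.radians(a))
    P=[px(f,[x+c*u-s*v,y+s*u+c*v,z]) for u in(-L/2,L/2) for v in(-W/2,W/2) for z in(0,H)]
    m=np.zeros((1920,2560),np.uint8)
    cv2.fillConvexPoly(m,(cv2.convexHull(np.array(P,np.float32))*4).astype(int),1)
    return m
def fit(f,m,p0,L,W,H):
    M=cv2.resize(m,None,fx=4,fy=4,interpolation=cv2.INTER_NEAREST)
    cost=lambda p:1-(lambda s:(s&M).sum()/(s|M).sum())(sil(f,p,L,W,H))
    r=minimize(cost,p0,method="Nelder-Mead",options=dict(initial_simplex=np.array(p0)+np.array([[0,0,0],[15,0,0],[0,15,0],[0,0,8]]),maxiter=120))
    return r.x.round(1),round(1-r.fun,3)
E
python3 - <<'E'
from fit import *
from m import tr
f=cams.grab_frame("top"); im=f["color"]
def plymask(roi):
    l,t,r,b=roi; hsv=cv2.cvtColor(im,cv2.COLOR_RGB2HSV); m=np.zeros((480,640),np.uint8)
    m[t:b,l:r]=((im[t:b,l:r,0]>170)&(im[t:b,l:r,2]>90))
    c=max(cv2.findContours(m,0,2)[0],key=cv2.contourArea); o=m*0
    cv2.fillConvexPoly(o,cv2.convexHull(c),1); return o,cv2.boundingRect(c)
for n,roi,p0,d in(("tray",(115,190,225,330),(495,340,95),(240,150,40)),("box",(430,195,530,295),(525,-378,-10),(150,150,65))):
    m,r=plymask(roi); print(n,r,fit(f,m,p0,*d))
for b in finder.trace("deepbox","top"):
    print("dl",b["rect"]); m=b["pixels"].astype(np.uint8)
    if b["rect"][0]>420: print(fit(f,m,(525,-378,-10),150,150,65))
for b in finder.trace("tray","top"): 
    if b["rect"][0]<160: print("tr",b["rect"],fit(f,b["pixels"].astype(np.uint8),(495,340,95),240,150,40))
# existing things in the bins
for n,u,v,z in(("strainer in tray",151,262,34),("nozzle in box",460.5,241.5,50)): print(n,at(f,u,v,z))
w=cams.grab_frame("wrist"); cv2.imwrite("pics/w1.png",w["color"][:,:,::-1])
tr("wrist","strainer",w,(14,28))
crop=lambda x,y:cv2.resize(im[y:y+120,x:x+100,::-1],(400,480),interpolation=2)
cv2.imwrite("pics/bins.png",np.hstack([crop(125,200),crop(432,190)]))
E
```

```text
tray (135, 205, 71, 108) (array([495.5, 350.2, 187.9]), np.float64(0.939))
box (448, 207, 70, 73) (array([ 531.6, -385.5,  -13.6]), np.float64(0.863))
dl [440.9, 208.0, 75.9, 71.9]
(array([ 524.9, -381.4,  -10.4]), np.float64(0.92))
tr [132.6, 206.3, 78.5, 104.5] (array([493.2, 346.8, 188.1]), np.float64(0.924))
strainer in tray [486.2 392.   34. ]
nozzle in box [ 531.3 -330.8   50. ]
wrist strainer 0.63 z 14 c 433.2 -115.7 size 28 89 ang 40.9
wrist strainer 0.63 z 28 c 431.6 -113.6 size 27 86 ang 40.7
```

View pics/bins.png

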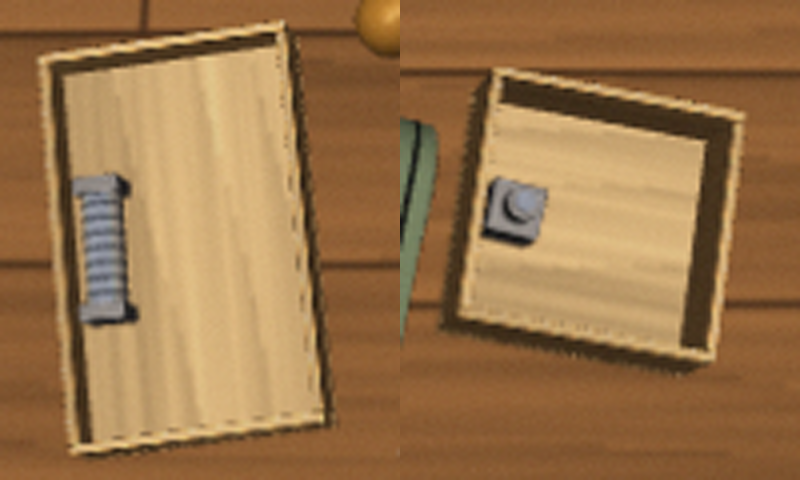

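View pics/w1.png

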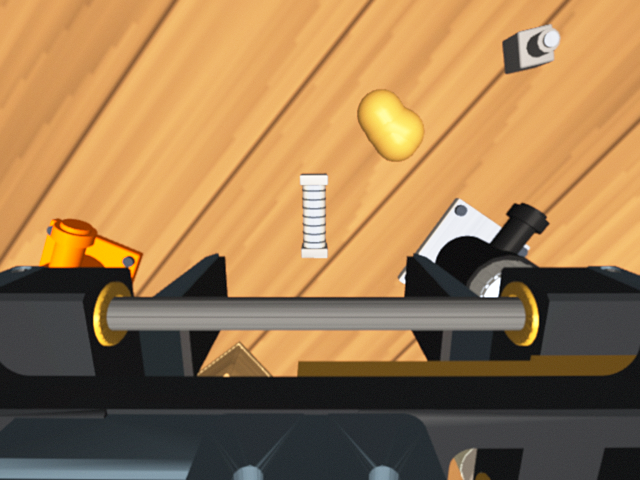

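The bins picture shows the tray rim corners at about (135,215), (196,206), (206,305) and (143,313). The box rim corners are at about (456,207), (517,219), (510,279) and (447,269). Both resident parts sit on the left (+y) side. In the wrist picture the strainer is centred between the fingers and square to them. Descending.

apply_moves([
  [1,0,0,-0.035,0,0,0],
  [1,0,0,-0.035,0,0,0],
  [1,0,0,-0.035,0,0,0],
  [1,0,0,-0.035,0,0,0],
  [0.4,0,0,-0.035,0,0,0],
])

```text
time_s: 4.23
ee_pos: [432.3, -110.6, 52.2]
ee_rot: [179.9, 0.1, 131.1]
force: [1.2, 0.0, -0.4]
gripper_width: 86.9
gripper_force: 0.0
```

apply_moves([
  [0,0,0,-0.025,0,0,0],
  [-0.3,0,0,-0.01,0,0,0],
  [-1,0,0,0,0,0,0],
  [-1,0,0,0,0,0,0],
  [-1,0,0,0,0,0,0],
])

```text
time_s: 4.65
ee_pos: [433.3, -111.6, 19.0]
ee_rot: [179.9, 0.1, 131.0]
force: [0.2, -0.4, -0.0]
gripper_width: 54.0
gripper_force: 0.0
```

apply_moves([
  [-1,0,0,0,0,0,0],
  [-1,0,0,0,0,0,0],
])

```text
time_s: 4.82
ee_pos: [433.4, -112.2, 19.1]
ee_rot: [179.9, 0.1, 130.9]
force: [0.2, 0.6, 0.6]
gripper_width: 40.7
gripper_force: 0.0
```

```bash
python3 - <<'E'
from h import *
f=cams.grab_frame("top")
for n,z,C in(("tray",40,[(135.5,215.5),(196,206.5),(206.2,305.5),(143.5,313)]),("box",65,[(455.8,207.5),(517.5,218.8),(510,279.5),(447,269.5)])):
    P=np.array([at(f,u,v,z)[:2] for u,v in C],np.float32); print(n,P.tolist(),cv2.minAreaRect(P),P.mean(0))
print("strainer2",at(f,151,262,34),"noz2",at(f,462,240.7,57))
E
```

```text
tray [[597.2999877929688, 434.3999938964844], [618.5999755859375, 289.20001220703125], [384.20001220703125, 256.1000061035156], [366.0, 401.70001220703125]] ((491.1402587890625, 345.30511474609375), (236.72547912597656, 146.75184631347656), 8.037687301635742) [491.52496 345.34998]
box [[608.7999877929688, -320.1000061035156], [582.0999755859375, -464.6000061035156], [439.8999938964844, -437.6000061035156], [463.5, -293.20001220703125]] ((522.7999877929688, -378.9000244140625), (146.946044921875, 147.820068359375), 79.5113525390625) [ 523.57495 -378.875  ]
strainer2 [486.2 392.   34. ] noz2 [ 531.8 -332.7   57. ]
```

apply_moves([
  [-1,0,0,0,0,0,0],
  [-1,0,0,0,0,0,0],
  [-1,0,0,0,0,0,0],
  [-1,0,0,0.02,0,0,0],
  [-1,0,0,0.035,0,0,0],
])

```text
time_s: 5.28
ee_pos: [430.0, -111.5, 70.9]
ee_rot: [-179.7, -0.4, 130.9]
force: [1.2, -0.7, 0.3]
gripper_width: 23.7
gripper_force: 20.0
```

apply_moves([
  [-1,0.0051,0.037,0.015,0,0,5.7],
  [-1,0.0051,0.037,0.015,0,0,5.7],
  [-1,0.0051,0.037,0.015,0,0,5.7],
  [-1,0.0051,0.037,0.015,0,0,5.7],
  [-1,0.0051,0.037,0,0,0,5.7],
])

```text
time_s: 5.7
ee_pos: [459.9, 74.6, 135.7]
ee_rot: [179.8, 0.3, 159.7]
force: [1.1, -1.1, 0.1]
gripper_width: 23.6
gripper_force: 20.0
```

apply_moves([
  [-1,0.0051,0.037,0,0,0,5.7],
  [-1,0.0051,0.037,0,0,0,5.7],
  [-1,0.0051,0.037,0,0,0,5.7],
  [-1,0.0051,0.037,0,0,0,5.7],
  [-1,0.0051,0.037,0,0,0,5.7],
])

```text
time_s: 6.12
ee_pos: [483.4, 259.6, 132.7]
ee_rot: [-180.0, -0.0, -171.8]
force: [0.2, -0.4, -0.3]
gripper_width: 23.6
gripper_force: 20.0
```

apply_moves([
  [-1,0.0051,0.037,0,0,0,0],
  [-1,0.0051,0.037,0,0,0,0],
  [-1,0,0,-0.02,0,0,0],
  [-1,0,0,0,0,0,0],
  [-1,0,0,0,0,0,0],
])

```text
time_s: 6.53
ee_pos: [492.6, 331.0, 111.5]
ee_rot: [-179.9, -0.2, -172.1]
force: [-0.1, -0.8, -0.7]
gripper_width: 23.2
gripper_force: 20.0
```

apply_moves([
  [-1,0,0,-0.03,0,0,0],
  [-1,0,0,-0.03,0,0,0],
  [-1,0,0,-0.018,0,0,0],
  [-1,0,0,-0.008,0,0,0],
  [-1,0,0,-0.002,0,0,0],
])

```text
time_s: 6.95
ee_pos: [493.5, 330.3, 24.5]
ee_rot: [-179.9, -0.1, -172.2]
force: [0.1, 0.1, 0.1]
gripper_width: 23.4
gripper_force: 20.0
```

apply_moves([
  [-0.2,0,0,0,0,0,0],
  [0,0,0,0,0,0,0],
  [0,0,0,0,0,0,0],
  [0,0,0,0,0,0,0],
  [0,0,0,0,0,0,0],
])

```text
time_s: 7.37
ee_pos: [494.4, 332.1, 25.9]
ee_rot: [180.0, 0.1, -172.1]
force: [-0.2, -0.1, 0.4]
gripper_width: 45.5
gripper_force: 0.0
```

apply_moves([
  [0,0,0,0.03,0,0,0],
  [0.5,0,0,0.04,0,0,0],
  [1,0,0,0.04,0,0,0],
])

```text
time_s: 7.62
ee_pos: [493.2, 331.4, 135.7]
ee_rot: [-179.9, -0.1, -172.1]
force: [0.6, 0.7, 0.6]
gripper_width: 56.0
gripper_force: 0.0
```

apply_moves([
  [1,-0.002,-0.027,0.01,0,0,-6.6],
  [1,-0.002,-0.027,0.01,0,0,-6.6],
  [1,-0.002,-0.027,0.01,0,0,-6.6],
  [1,-0.002,-0.027,0.01,0,0,-6.6],
  [1,-0.002,-0.027,0.01,0,0,-6.6],
])

```text
time_s: 8.03
ee_pos: [483.6, 195.7, 185.9]
ee_rot: [180.0, 0.0, 154.6]
force: [1.1, 0.5, -0.1]
gripper_width: 89.2
gripper_force: 0.0
```

apply_moves([
  [1,-0.001,-0.028,0.01,0,0,-6.6],
  [1,-0.001,-0.028,0,0,0,-6.6],
  [1,0,0,0,0,0,0],
  [1,0,0,0,0,0,0],
])

```text
time_s: 8.37
ee_pos: [481.9, 140.0, 195.6]
ee_rot: [179.9, 0.0, 141.6]
force: [0.5, -0.2, 0.0]
gripper_width: 91.3
gripper_force: 0.0
```

```bash
python3 - <<'E'
from fit import *
from m import tr
w=cams.grab_frame("wrist")
s=status.state(); print(s["ee_pos"],s["ee_rot"])
for b in finder.trace("nozzle","wrist"): print(b["score"],b["rect"])
tr("wrist","nozzle",w,(15,30))
f=cams.grab_frame("top"); tr("top","strainer",f,(20,),np.array((165,262)))
im=f["color"][200:320,125:225,::-1]
cv2.imwrite("pics/n1.png",np.hstack([cv2.resize(w["color"][:,:,::-1],(480,360)),cv2.resize(im,(300,360))]))
E
```

```text
[482.01158768 140.83926179 195.30757867] [1.79938691e+02 3.79596884e-03 1.41713351e+02]
0.86 [296.8, 206.1, 33.3, 35.3]
wrist nozzle 0.86 z 15 c 482.5 138.6 size 33 37 ang 52.3
wrist nozzle 0.86 z 30 c 480.2 140.6 size 31 35 ang 52.2
top strainer 0.91 z 20 c 497.2 332.9 size 87 27 ang 6.2
```

View pics/n1.png

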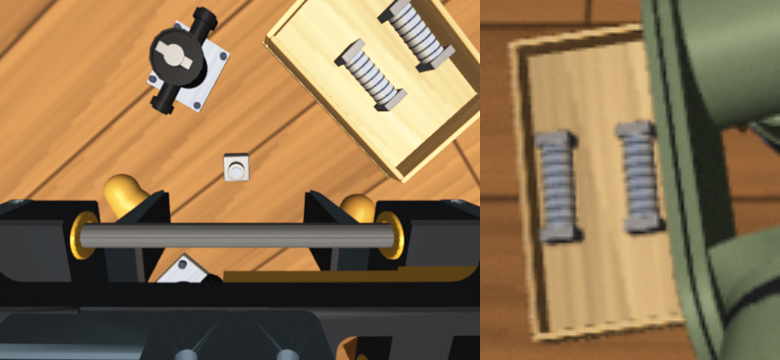

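The picture shows both strainers lying side by side in the tray, and the nozzle centred and square between the fingers at about (236,167). Descending.

apply_moves([
  [1,0,0,-0.038,0,0,0],
  [1,0,0,-0.038,0,0,0],
  [1,0,0,-0.038,0,0,0],
  [0.5,0,0,-0.038,0,0,0],
  [0,0,0,-0.018,0,0,0],
])

```text
time_s: 9.03
ee_pos: [479.2, 140.9, 20.9]
ee_rot: [-179.7, -0.2, 141.8]
force: [-0.3, -0.6, -0.7]
gripper_width: 80.5
gripper_force: 0.0
```

apply_moves([
  [-0.1,0,0,-0.006,0,0,0],
  [-1,0,0,0,0,0,0],
  [-1,0,0,0,0,0,0],
  [-1,0,0,0,0,0,0],
  [-1,0,0,0,0,0,0],
])

```text
time_s: 9.45
ee_pos: [483.2, 141.3, 20.6]
ee_rot: [179.8, 0.1, 141.7]
force: [-0.8, -1.1, 0.0]
gripper_width: 47.3
gripper_force: 0.0
```

apply_moves([
  [-1,0,0,0,0,0,0],
  [-1,0,0,0,0,0,0],
  [-1,0,0,0.02,0,0,0],
  [-1,0,0,0.02,0,0,0],
])

```text
time_s: 9.78
ee_pos: [481.0, 140.5, 59.0]
ee_rot: [-179.9, -0.1, 141.7]
force: [-0.2, 0.1, -0.0]
gripper_width: 32.1
gripper_force: 20.0
```

apply_moves([
  [-1,0,-0.036,0.018,0,0,-6.2],
  [-1,0,-0.036,0.018,0,0,-6.2],
  [-1,0,-0.036,0.018,0,0,-6.2],
  [-1,0,-0.036,0.018,0,0,-6.2],
  [-1,0,-0.036,0.018,0,0,-6.2],
])

```text
time_s: 10.2
ee_pos: [481.5, -40.7, 150.4]
ee_rot: [179.9, 0.0, 110.4]
force: [-0.1, -0.2, -1.1]
gripper_width: 31.5
gripper_force: 20.0
```

apply_moves([
  [-1,0,-0.036,0,0,0,-6.2],
  [-1,0,-0.036,0,0,0,-6.2],
  [-1,0,-0.036,0,0,0,-6.2],
  [-1,0.0055,-0.036,0,0,0,-6.2],
  [-1,0.0055,-0.036,0,0,0,-6.7],
])

```text
time_s: 10.62
ee_pos: [492.4, -221.0, 149.6]
ee_rot: [180.0, 0.0, 78.9]
force: [0.7, 0.2, -0.7]
gripper_width: 31.9
gripper_force: 20.0
```

apply_moves([
  [-1,0.0055,-0.036,0,0,0,0],
  [-1,0.0055,-0.036,0,0,0,0],
  [-1,0.0055,-0.036,0,0,0,0],
  [-1,0.0055,-0.036,0,0,0,0],
  [-1,0.005,-0.036,0,0,0,0],
])

```text
time_s: 11.03
ee_pos: [519.7, -401.0, 149.3]
ee_rot: [180.0, -0.0, 79.2]
force: [0.5, 0.8, -0.7]
gripper_width: 31.4
gripper_force: 20.0
```

apply_moves([
  [-1,0,0,0,0,0,0],
  [-1,0,0,0,0,0,0],
])

```text
time_s: 11.2
ee_pos: [519.5, -400.8, 148.5]
ee_rot: [-180.0, -0.0, 79.1]
force: [-0.2, 0.1, -0.5]
gripper_width: 32.0
gripper_force: 20.0
```

apply_moves([
  [-1,0,0.001,-0.037,0,0,0],
  [-1,0,0,-0.037,0,0,0],
  [-1,0,0,-0.033,0,0,0],
  [-1,0,0,-0.013,0,0,0],
  [-1,0,0,-0.003,0,0,0],
])

```text
time_s: 11.62
ee_pos: [517.9, -395.1, 24.5]
ee_rot: [-179.7, -0.2, 79.3]
force: [-5.8, 3.4, 13.1]
gripper_width: 31.8
gripper_force: 20.0
```

apply_moves([
  [-1,0,0,0,0,0,0],
  [0.2,0,0,0,0,0,0],
  [0.2,0,0,0,0,0,0],
  [0.2,0,0,0,0,0,0],
  [0.2,0,0,0,0,0,0],
])

```text
time_s: 12.03
ee_pos: [520.3, -398.0, 26.5]
ee_rot: [179.9, 0.0, 79.2]
force: [0.2, -0.6, 0.9]
gripper_width: 53.8
gripper_force: 0.0
```

apply_moves([
  [0.2,0,0,0.03,0,0,0],
  [0.5,0,0,0.04,0,0,0],
  [1,0,0,0.04,0,0,0],
  [1,0,0,0.04,0,0,0],
  [1,0,0,0.04,0,0,0],
])

```text
time_s: 12.45
ee_pos: [519.7, -397.9, 218.2]
ee_rot: [180.0, 0.0, 79.2]
force: [1.0, -0.6, 0.1]
gripper_width: 78.4
gripper_force: 0.0
```

apply_moves([
  [1,0.0068,0.035,0.008,0,0,0],
  [1,0.0068,0.035,0.008,0,0,0],
  [1,0.0068,0.035,0.008,0,0,0],
  [1,0.0068,0.035,0.008,0,0,0],
  [1,0.0068,0.035,0.008,0,0,0],
])

```text
time_s: 12.87
ee_pos: [553.8, -221.6, 256.7]
ee_rot: [180.0, -0.0, 79.2]
force: [1.0, -0.3, -0.4]
gripper_width: 91.3
gripper_force: 0.0
```

apply_moves([
  [1,0.0068,0.035,0.008,0,0,0],
  [1,0.0068,0.035,0.008,0,0,0],
  [1,0.0068,0.035,0.008,0,0,0],
  [1,0.0068,0.035,0.008,0,0,0],
  [1,0.0068,0.035,0.008,0,0,0],
])

```text
time_s: 13.28
ee_pos: [587.8, -46.4, 296.7]
ee_rot: [180.0, -0.0, 79.2]
force: [-0.4, 0.3, 0.6]
gripper_width: 91.4
gripper_force: 0.0
```

apply_moves([
  [1,0,0,0,0,0,0],
  [1,0,0,0,0,0,0],
])

```text
time_s: 13.45
ee_pos: [588.2, -46.5, 296.6]
ee_rot: [179.9, 0.0, 79.4]
force: [-0.3, -0.8, -0.1]
gripper_width: 91.3
gripper_force: 0.0
```

```bash
python3 - <<'E'
from m import *
w=cams.grab_frame("wrist"); s=status.state(); print(s["ee_pos"],s["ee_rot"],s["qpos"])
tr("wrist","cap_knob",w,(149,)); tr("wrist","cap",w,(121,))
f=cams.grab_frame("top"); 
print("knob est top", at(f,340.2,205.4,149))
s2=cams.grab_frame("side"); d=finder.boxes_of("nozzle","top"); print([(round(b["score"],2),b["rect"]) for b in d])
for n,ff in(("top",f),("side",s2)): print(n,px(ff,[588,-47,149]),px(ff,[588,-47,121]))
W=w["color"][:,:,::-1]
cv2.imwrite("pics/k1.png",np.hstack([cv2.resize(W,(480,360)),np.vstack([cv2.resize(f["color"][200:290,435:525,::-1],(180,180)),cv2.resize(s2["color"][190:280,240:330,::-1],(180,180))])]))
E
```

```text
[587.83153781 -47.80730915 296.10074585] [1.79980951e+02 3.89242029e-02 7.92962085e+01] [-5.74476425e+00  1.77861998e+01  8.06425015e+01 -4.08682218e-02
  8.15556877e+01  4.96501671e+00]
wrist cap_knob 0.57 z 149 c 594.7 -41.1 size 58 57 ang 78.1
wrist cap 0.59 z 121 c 593.9 -46.8 size 63 63 ang 36.0
knob est top [591.2 -48.8 149. ]
[]
top [339.4 206.8] [339.  210.1]
side [281.1 215.7] [282.  224.8]
```

View pics/k1.png

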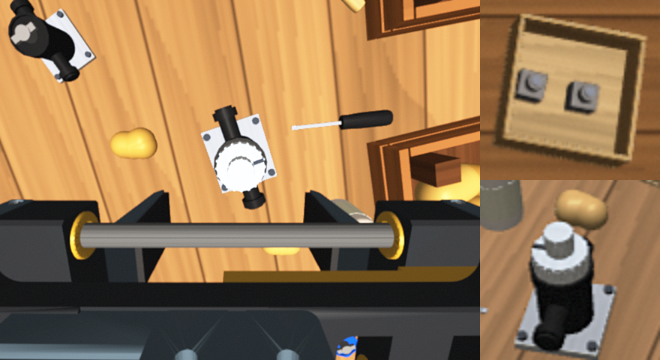

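The box picture shows both nozzle holders standing in the box. In the wrist view the cap is at about (240,168) with its mark at about 12° off the tool axis. Three estimates put the cap axis at about (592,-47.5). Descending onto the knob.

apply_moves([
  [1,0.0043,0.0006,-0.036,0,0,0],
  [1,0,0,-0.036,0,0,0],
  [1,0,0,-0.036,0,0,0],
  [1,0,0,-0.03,0,0,0],
  [0.4,0,0,-0.015,0,0,0],
], newtons=25)

```text
time_s: 14.17
ee_pos: [589.6, -48.4, 138.6]
ee_rot: [-179.6, 0.0, 79.1]
force: [0.4, 0.6, -0.1]
gripper_width: 87.1
gripper_force: 0.0
```

apply_moves([
  [0,0,0,-0.0045,0,0,0],
  [-0.2,0,0,0,0,0,0],
  [-0.2,0,0,0,0,0,0],
  [-0.2,0,0,0,0,0,0],
  [-0.2,0,0,0,0,0,0],
])

```text
time_s: 14.58
ee_pos: [593.3, -47.8, 140.2]
ee_rot: [179.8, -0.0, 79.2]
force: [0.3, 0.8, -0.0]
gripper_width: 54.2
gripper_force: 0.0
```

apply_moves([
  [-0.4,0,0,0,0,0,0],
  [-1,0,0,0,0,0,0],
  [-1,0,0,0,0,0,0],
  [-1,0,0,0,0,0,0],
  [-1,0,0,0,0,0,0],
])

```text
time_s: 15.0
ee_pos: [592.6, -47.6, 139.0]
ee_rot: [179.9, -0.0, 79.2]
force: [0.8, -1.0, 2.7]
gripper_width: 31.4
gripper_force: 25.0
```

```bash
cat > s.py <<'E'
from h import *
s=status.state()
for k in("time_s","ee_pos","ee_rot","force","torque","gripper_width","gripper_force","qpos"): print(k,np.round(s[k],2))
E
python3 s.py
```

```text
time_s 15.0
ee_pos [592.59 -47.58 138.95]
ee_rot [179.93  -0.    79.21]
force [ 0.79 -0.96  2.65]
torque [-0.14  0.03  0.04]
gripper_width 31.41
gripper_force 25.0
qpos [-5.7  23.86 94.6  -0.   61.47  5.09]
```

apply_moves([
  [-1,0,0,0,0,0,3],
  [-1,0,0,0,0,0,3],
  [-1,0,0,0,0,0,3],
  [-1,0,0,0,0,0,3],
  [-1,0,0,0,0,0,0],
])

```text
time_s: 15.42
ee_pos: [592.6, -47.6, 138.9]
ee_rot: [179.9, 0.0, 91.3]
force: [-0.4, 0.7, 3.9]
gripper_width: 31.4
gripper_force: 25.0
```

```bash
python3 s.py
```

```text
time_s 15.42
ee_pos [592.55 -47.57 138.94]
ee_rot [179.94   0.    91.26]
force [-0.41  0.73  3.91]
torque [-0.03  0.04  0.12]
gripper_width 31.44
gripper_force 25.0
qpos [-5.7  23.87 94.6   0.   61.48 -6.96]
```

apply_moves([
  [-1,0,0,0,0,0,3],
  [-1,0,0,0,0,0,3],
  [-1,0,0,0,0,0,3],
  [-1,0,0,0,0,0,3],
  [-1,0,0,0,0,0,0],
])

```text
time_s: 15.83
ee_pos: [592.6, -47.6, 138.9]
ee_rot: [179.9, 0.0, 103.2]
force: [-0.2, -0.1, 2.6]
gripper_width: 31.4
gripper_force: 25.0
```

```bash
python3 s.py
```

```text
time_s 15.83
ee_pos [592.55 -47.6  138.93]
ee_rot [1.7994e+02 2.0000e-02 1.0319e+02]
force [-0.19 -0.11  2.59]
torque [-0.04  0.05  0.05]
gripper_width 31.43
gripper_force 25.0
qpos [ -5.7   23.87  94.6    0.    61.48 -18.89]
```

apply_moves([
  [-1,0,0,0,0,0,4],
  [-1,0,0,0,0,0,4],
  [-1,0,0,0,0,0,4],
])

```text
time_s: 16.08
ee_pos: [592.6, -47.6, 139.0]
ee_rot: [179.9, 0.0, 115.2]
force: [-0.3, 1.1, 4.4]
gripper_width: 31.2
gripper_force: 25.0
```

```bash
python3 s.py | grep -E "rot|torq"; python3 - <<'E'
from h import *
f=cams.grab_frame("top"); s=cams.grab_frame("side"); 
for n,ff in(("top",f),("side",s)):
    u,v=px(ff,[592.5,-47.6,121]); print(n,u,v)
a=f["color"][185:230,315:365,::-1]; b=s["color"][195:265,250:320,::-1]
cv2.imwrite("pics/t1.png",np.hstack([cv2.resize(a,(400,400),interpolation=2),cv2.resize(b,(400,400),interpolation=2)]))
E
```

```text
ee_rot [1.7994e+02 3.0000e-02 1.1525e+02]
torque [-0.04  0.03 -0.1 ]
top 339.3 208.1
side 280.2 224.2
```

View pics/t1.png

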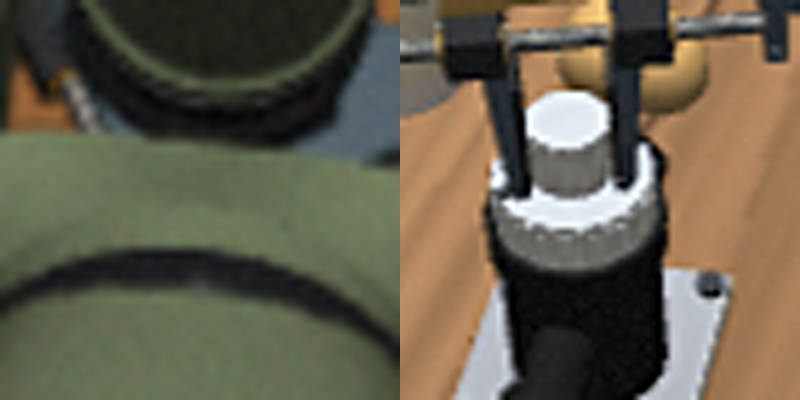

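apply_moves([
  [-1,0,0,0,0,0,5],
  [-1,0,0,0,0,0,5],
  [-1,0,0,0,0,0,5],
  [-1,0,0,0,0,0,5],
])

```text
time_s: 16.52
ee_pos: [592.6, -47.6, 138.9]
ee_rot: [180.0, 0.0, 135.2]
force: [0.3, 0.5, 4.3]
gripper_width: 31.4
gripper_force: 25.0
```

```bash
python3 s.py | grep -E "rot|torq"; python3 - <<'E'
from h import *
s=cams.grab_frame("side"); w=cams.grab_frame("wrist")
for a in(8,20,28,64,74):
    r=np.radians(a); P=[592.5+30*np.cos(r),-47.6+30*np.sin(r),121]
    u,v=px(s,P); print(a,"side crop",(u-250)*400/70,(v-195)*400/70,"wrist",px(w,P))
b=s["color"][195:265,250:320,::-1]
cv2.imwrite("pics/t2.png",np.hstack([cv2.resize(b,(400,400),interpolation=2),cv2.resize(w["color"][150:470,160:480,::-1],(400,400))]))
E
```

```text
ee_rot [1.7996e+02 4.0000e-02 1.3523e+02]
torque [-0.02  0.06 -0.09]
8 side crop 97.71428571428585 156.57142857142858 wrist [359.  313.8]
20 side crop 95.42857142857136 168.00000000000003 wrist [365.4 304.6]
28 side crop 95.42857142857136 175.4285714285714 wrist [368.5 297.8]
64 side crop 114.28571428571429 206.28571428571425 wrist [369.5 264.5]
74 side crop 123.99999999999994 212.57142857142853 wrist [365.8 255.6]
```

View pics/t2.png

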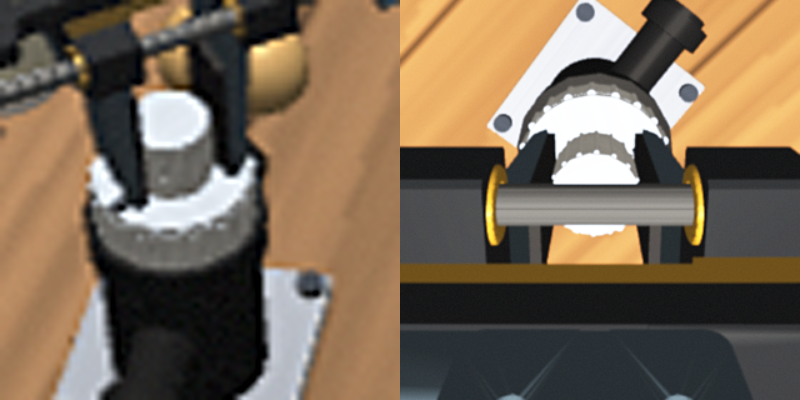

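The cap's mark now shows at side-crop (118,207), as expected for a cap turned 56°. The place where it would be if unturned, (98,157), is clean, and the torque stayed low. Anticlockwise is the way it unlocks, so I'm turning to about 75°.

apply_moves([
  [-1,0,0,0,0,0,5],
  [-1,0,0,0,0,0,5],
  [-1,0,0,0,0,0,5],
  [-1,0,0,0,0,0,4],
  [-1,0,0,0,0,0,0],
], newtons=30)

```text
time_s: 17.03
ee_pos: [592.6, -47.6, 138.9]
ee_rot: [180.0, 0.1, 154.0]
force: [0.4, 0.1, 5.1]
gripper_width: 31.5
gripper_force: 30.0
```

```bash
python3 s.py
```

```text
time_s 17.03
ee_pos [592.59 -47.61 138.94]
ee_rot [1.7997e+02 6.0000e-02 1.5405e+02]
force [0.42 0.07 5.11]
torque [0.04 0.02 0.12]
gripper_width 31.5
gripper_force 30.0
qpos [-5.710e+00  2.387e+01  9.459e+01  1.000e-02  6.148e+01 -6.976e+01]
```

apply_moves([
  [-1,0,0,0,0,0,0],
  [-1,0,0,0,0,0,0],
  [-1,0,0,0,0,0,0],
  [-1,0,0,0.002,0,0,0],
  [-1,0,0,0.003,0,0,0],
])

```text
time_s: 17.45
ee_pos: [591.6, -47.7, 142.2]
ee_rot: [-179.9, -0.1, 154.0]
force: [0.1, -0.4, -4.1]
gripper_width: 31.4
gripper_force: 30.0
```

apply_moves([
  [-1,0,0,0.01,0,0,0],
  [-1,0,0,0.015,0,0,0],
  [-1,0,0,0.02,0,0,0],
  [-1,0,0,0.02,0,0,0],
  [-1,0,0,0.02,0,0,0],
])

```text
time_s: 17.87
ee_pos: [591.4, -47.4, 229.2]
ee_rot: [-180.0, -0.1, 154.1]
force: [0.0, 0.4, -1.7]
gripper_width: 31.4
gripper_force: 30.0
```

apply_moves([
  [-1,0,0,0.01,0,0,0],
  [-1,0,0,0,0,0,0],
  [-1,0,0,0,0,0,0],
  [-1,0,0,0,0,0,0],
  [-1,0,0,0,0,0,0],
])

```text
time_s: 18.28
ee_pos: [591.3, -47.5, 236.8]
ee_rot: [-179.9, -0.2, 154.2]
force: [-0.1, 1.1, -3.4]
gripper_width: 31.6
gripper_force: 30.0
```

```bash
python3 s.py; python3 - <<'E'
from h import *
s=cams.grab_frame("side"); cv2.imwrite("pics/e.png",cv2.resize(s["color"][100:400,150:450,::-1],(600,600)))
E
```

```text
time_s 18.28
ee_pos [591.35 -47.47 236.81]
ee_rot [-179.94   -0.19  154.19]
force [-0.07  1.09 -3.39]
torque [-0.07  0.03  0.03]
gripper_width 31.63
gripper_force 30.0
qpos [-5.700e+00  1.977e+01  8.617e+01  1.000e-02  7.426e+01 -6.990e+01]
```

View pics/e.png

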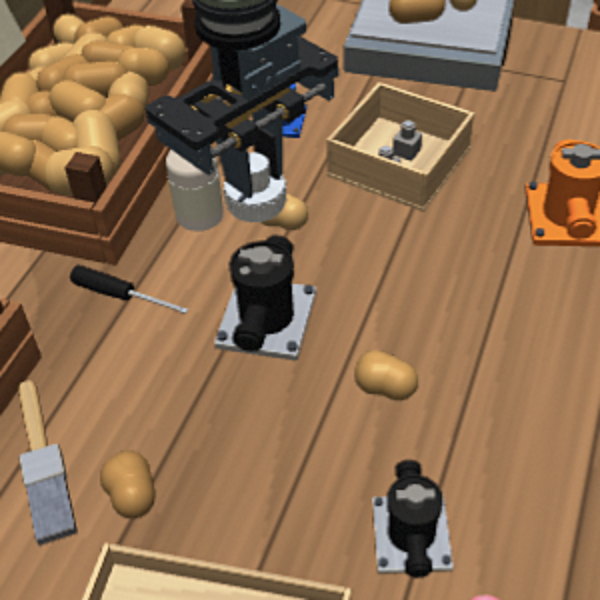

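The picture shows the cap held level at (255,190), clear above the open filter at (262,265), and everything else where it was. Handing in.

```bash
python3 -c "
from workcell import env; print(env.job_done())"
```

```text
the job is handed in; nothing more can be done
None
```

The job is done and handed in: the strainer is in the tray and the nozzle holder is in the box; the cap unlocked anticlockwise, was turned 75°, and is held level about 98 mm above the filter (verdict not shown).

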